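# Mark the place of the wanted file, then hold its label up to the reader

### The job

The blue file is wanted. While it is still in the rack, take the red place marker from its wooden stand, slide it fully down into the narrow pocket just left of the blue file (left as the robot sees it) and let it go; then draw the blue file up out of the rack and hold it upright in the air in front of the label reader, its label square to the window with its centre about 9 cm straight in front of the window's centre. Finish while still holding the file there, still, with nothing else carrying it; leave the brown files, the stamp and the ink pad alone and do not touch the reader.

Things in the scene. Friction and masses are not known exactly. Their poses are not given: they have to be found in the camera images.
- rack: Fixed steel rack, 240 mm deep (x), 340 mm wide: three modules side by side, 116 mm apart along y, each a file bay with a narrow marker pocket 58 mm to its left (+y). Floors are 8 mm, tops of all walls 72 mm above the table. Origin: underside, below the middle bay; x away from the robot, y to the robot's left.
- bay0 (a point): Floor centre of the left file bay (40 mm clear between its guide walls, 14 mm high lips at the ends); axes as the rack's.
- bay1 (a point): Floor centre of the middle file bay (40 mm clear between its guide walls, 14 mm high lips at the ends); axes as the rack's.
- bay2 (a point): Floor centre of the right file bay (40 mm clear between its guide walls, 14 mm high lips at the ends); axes as the rack's.
- pocket0 (a point): Floor centre of the narrow marker pocket on the left of the left bay; axes as the rack's. Clear opening 11 mm (y) by 116 mm (x), walls 3 mm thick; the flared lips end 64 mm above this point.
- pocket1 (a point): Floor centre of the narrow marker pocket on the left of the middle bay; axes as the rack's. Clear opening 11 mm (y) by 116 mm (x), walls 3 mm thick; the flared lips end 64 mm above this point.
- pocket2 (a point): Floor centre of the narrow marker pocket on the left of the right bay; axes as the rack's. Clear opening 11 mm (y) by 116 mm (x), walls 3 mm thick; the flared lips end 64 mm above this point.
- file: The wanted file: rigid dark-blue document case, 215 mm long (x), 36 mm thick (y), 155 mm tall (z), 0.3 to 0.6 kg, standing on its long edge in one of the bays. Origin at the centre of its underside; +x points to the labelled end (away from the robot while in the rack). Its top 90 mm is free above the guides, with 30 mm clear on both sides.
- file_label (a point): Centre of the white bar-code label on the narrow +x end of the blue file, 107.5 mm from the file's centre and 95 mm above its underside; axes as the file's.
- brown_a: A brown document case of the same size and make as the blue file, standing in another bay. To be left alone. Origin at the centre of its underside.
- brown_b: The other brown document case, likewise.
- marker: Red place-marker board with a white patch on either face, rigid plastic, 110 mm long (x), 8 mm thick (y), 165 mm tall (z), about 0.15 kg. Stands upright in the wooden stand at the start. Origin at the centre of its underside; either way round is the same. Stood in a pocket, its top is 10 mm above the tops of the files and the gap to the file on either side is 36 mm.
- stand: Fixed wooden desk stand for the marker, 150 x 60 mm, 45 mm high, with a slot 13 mm wide and 118 mm long whose floor is 8 mm above the table. Origin at the centre of its underside, x along the slot.
- reader: Fixed hands-free label reader: grey head 56 x 74 mm, from 156 to 244 mm above the table, on a stem and a round black foot of 60 mm radius. Origin at the centre of the foot's underside. It looks level along its -x; the dark red window is 41 mm ahead of the origin, its centre 200 mm above the table.
- read_point (a point): The reader's reading point, straight in front of the window: 130 mm from the reader's axis along its -x (89 mm from the window), 200 mm above the table; axes as the reader's. The label's centre belongs here, facing the window.
- stamp: Wooden hand stamp, foot 30 x 60 mm, 70 mm tall, standing on the desk. Origin at the centre of its underside. To be left alone.
- ink_pad: Flat black ink pad, 70 x 110 x 16 mm, lying on the desk. Origin at the centre of its underside. To be left alone.
Things that resemble listed ones, but are neither listed nor needed, are in the scene too. What is meant by the marker is not green or purple, and is the larger of those in its own colour.

How it is judged:
By the outcome, as a careful person would: the job done as asked, in the order asked, and still so for the second after the job is handed in, while the arm keeps its last pose, push and grip.
It also fails if it takes over 67 s, if anything falls off the work surface, if the arm or the gripper's body presses on something with over 40 N, if the wrist force passes 120 N, or if a joint passes its speed limit or range.

### The arm

A 7-joint arm with a two-finger parallel gripper is mounted at the origin on the work surface. World frame = base frame: x ahead of the robot, y to its left, z up, the work surface at z = 0. Lengths are in m, angles in rad, forces in N, time in s.
With the tool pointing down it reaches from about 0.425 to 0.875 m from the base axis. Payload 4.7 kg.
Tool frame: the origin (TCP) lies between the finger pads; the fingertips stand 11 mm ahead of it and the grasp point (between the pads) lies 8 mm behind it; z points along the fingers, y is the line along which they close (so a half turn about z gives the same grasp; the last joint's range is limited). The gripper opens to 87 mm and grips with 3 to 60 N. Pads are 19 mm wide; open, the fingers measure 117 mm over their backs; the gripper's body (75 mm by 190 mm) begins 51 mm behind the grasp point.
Start: joints at [-1.117, 0.321, -0.07, 1.45, 0.023, 1.371, -0.057], TCP at [0.277, 0.588, 0.234] pointing down, gripper open.
Joint ranges: [-2.86, 2.86], [-0.3, 2.09], [-1.38, 1.24], [0.06, 2.45], [-1.56, 4.7], [0.09, 2.05], [-2.69, 2.69]. Speed limits (rad/s): [2.57, 2.57, 3.14, 3.14, 3.14, 3.14, 3.14].

### API

Orientations are given as a rotation vector (axis times angle).
In Python, from bench import ctrl gives the robot as it stands. The module is installed in compiled form; this text tells all that it offers.
- The arm moves only by the shell command python3 -m inch 'ROWS' [FORCE]. ROWS is JSON, a list of rows, each an object with "slide": the shift along the tool's x, y, z scaled (see below), a list of three; "angular": the turn, a rotation vector about the tool's x, y, z scaled (see below), a list of three; "claw": the opening, from -1 (shut) to 1 (fully open). In form: [{"slide": [tx, ty, tz], "angular": [rx, ry, rz], "claw": claw}, ...]. A call has 1 to 10 rows; each row is the pose to reach, as a shift and turn from the pose commanded when the call began, along the tool's axes at that moment; what a row does not reach only later rows make up. The controller multiplies each number of a shift by 0.25 m and each number of a turn by 30 degrees. A row lasts 1/10 s, in which the tool goes at most 50 mm and 8.59 degrees, less where a joint would pass 70% of its speed; a pose out of reach is approached as far as the arm can. A call with a number of a shift or a turn outside -1 to 1 is refused whole. A call with a gripper value outside its range is refused whole. The fingers move at their own pace and stop on an object; FORCE is the grip in N (left out, the last holds). Time passes only in rows, so rows that repeat a pose let the fingers close. It gives the time, the measured TCP pose, the force, the opening and the grip force at its end, in the units of the state.
- ctrl.get_state(): the state, without advancing time (a new reading comes with each control period).
- ctrl.get_image(name): name is "scene" or "top" or "wrist"; returns a dict with "color" (384x512x3 uint8, red, green, blue), "depth" (384x512 float32, m along the optical axis (not along the pixel's ray), 0 where there is no reading), "camera_matrix" (3x3 intrinsics, pixels), "dist_coeffs" ([k1, k2, p1, p2, k3] as OpenCV has them; the pictures are not rectified), "extrinsics" (4x4, takes a point from camera to world coordinates); the wrist camera has in their place "tool_from_camera" (4x4, takes a point from camera to tool coordinates, whose origin is the TCP and whose axes are the flange's). Camera axes: x right, y up, looking along -z (the intrinsics and any distortion apply to the point x, -y, -z); pixel columns grow to the right and rows downward; lengths in m; the calibration is good to about 2 mm. A picture is of the moment at which its call begins: read the wrist's pose just before it.
- ctrl.close_job(): hands the job in; it is judged then, once.
Trained networks look in the newest picture that a camera, given by its name, has taken for a name from the list of things; names that differ only in an ending like _2 or _b are one class to them, and where a whole thing is asked for, a point or a joint stands for the part that bears it (a point fixed in the world has none). Each returns a list of dicts, best first, with "confidence" (0 to 1); they miss things now and then, are a little off and sometimes report something else, mostly with a low value. They report only what shows in the picture. A call takes as long as a camera call. They do not tell look-alikes from the thing itself.
- ctrl.find_in(query, camera): "bbox" ([centre column, centre row, width, height] in pixels, round what is visible of it).
- ctrl.outline_of(query, camera): "mask" (384x512 bool, what is visible of it) and "bbox" ([centre column, centre row, width, height] in pixels, round what is visible of it).
The state is a dict: "time": time; "joint_positions": joint angles; "qd": joint speeds; "joint_torque": joint torques, N m; "position": TCP position; "tool_rot": TCP orientation; "ft_force": force on the tool from outside, world axes, zero at the start; "torque": the same for the moment, N m; "grip_width": opening from 0.0 (shut) to 1.0 (fully open); "grip_force": force on a finger pad.
Only numpy, scipy, OpenCV 4.12 (cv2) and the standard library are available. Lean on these libraries where they do the work, as an engineer would, in place of code of your own. Each camera call takes 0.05 s, during which the arm holds its last target. There are 200 camera calls.

## Working session

There is one attempt and no reset: what is moved stays moved. The work goes in short steps, Python scripts to look and compute and a shell command to move; the robot and the scene stay as the last step left them, time stands still between calls to the robot, and variables do not carry over. Pictures are saved under pics/ and viewed, at most 10 in all, crops included, and the job is handed in when it is done.

```bash
mkdir -p pics
cat > h.py <<'E'
import numpy as np, cv2
from bench import ctrl
from scipy.spatial.transform import Rotation as R
def tool():
    s=ctrl.get_state(); T=np.eye(4); T[:3,:3]=R.from_rotvec(s['tool_rot']).as_matrix(); T[:3,3]=s['position']; return T
def grab(n):
    T=tool(); im=ctrl.get_image(n); im['E']=im['extrinsics'] if n!='wrist' else T@im['tool_from_camera']; np.savez(f'{n}.npz',**im); return im
def cloud(im):
    h,w=im['depth'].shape; K=np.array(im['camera_matrix']);u,v=np.meshgrid(np.arange(w),np.arange(h))
    p=cv2.undistortPoints(np.stack([u,v],-1).reshape(-1,1,2).astype(float),K,np.array(im['dist_coeffs'])).reshape(h,w,2)
    d=im['depth']; P=np.stack([p[...,0]*d,-p[...,1]*d,-d,np.ones_like(d)],-1)@np.array(im['E']).T
    P=P[...,:3]; P[d==0]=np.nan; return P
def save(im,n,c=None,s=1):
    a=im['color'][...,::-1]
    if c: a=a[c[1]:c[3],c[0]:c[2]]
    cv2.imwrite(f'pics/{n}.png',cv2.resize(a,None,fx=s,fy=s,interpolation=cv2.INTER_CUBIC))
E
python3 - <<'E'
from h import *
print(ctrl.get_state())
a=[]
for n in ['scene','top']:
    im=grab(n); a.append(im); print(n,np.round(im['E'],3).tolist())
    save(im,n,s=1.5)
    for q in ['rack','file','marker','stand','reader','stamp','ink_pad']:
        print(q,[(np.round(d['bbox']).tolist(),round(d['confidence'],2)) for d in ctrl.find_in(q,n)])
E
```

```text
{'time': 0.0, 'joint_positions': array([-1.11688522,  0.32181887, -0.07008877,  1.45169312,  0.02262634,
        1.37075268, -0.05693114]), 'qd': array([ 0.00166588,  0.0008512 ,  0.00066101,  0.00191614, -0.00161123,
       -0.00132008, -0.00052361]), 'joint_torque': array([ 2.49200612e-04, -4.91289282e+01, -4.03803606e-01, -3.12529743e+01,
       -6.39027846e-02,  4.37590457e-02,  1.84256387e-04]), 'position': array([0.27657556, 0.58764165, 0.23245509]), 'tool_rot': array([-6.85221402e-01, -3.06565405e+00,  2.92492570e-03]), 'ft_force': array([0.38073288, 0.05229429, 1.08154188]), 'torque': array([-0.01389249,  0.01434059,  0.01533769]), 'grip_force': 0.0, 'grip_width': 0.9991456924632153}
scene [[0.678, 0.594, -0.433, -0.062], [-0.735, 0.551, -0.394, -0.592], [0.004, 0.585, 0.811, 1.24], [0.0, 0.0, 0.0, 1.0]]
rack [([261.0, 219.0, 134.0, 103.0], 0.66)]
file [([263.0, 196.0, 60.0, 77.0], 0.55)]
marker [([338.0, 286.0, 48.0, 42.0], 0.84), ([360.0, 339.0, 20.0, 42.0], 0.82), ([363.0, 252.0, 34.0, 24.0], 0.8), ([247.0, 278.0, 5.0, 64.0], 0.59)]
stand [([330.0, 302.0, 58.0, 38.0], 0.79)]
reader [([190.0, 98.0, 40.0, 75.0], 0.7)]
stamp [([155.0, 174.0, 14.0, 23.0], 0.73), ([263.0, 197.0, 62.0, 79.0], 0.38)]
ink_pad [([198.0, 163.0, 33.0, 29.0], 0.69)]
top [[0.001, 0.981, -0.195, 0.294], [-1.0, -0.003, -0.017, -0.083], [-0.017, 0.195, 0.981, 1.311], [0.0, 0.0, 0.0, 1.0]]
rack [([254.0, 189.0, 100.0, 64.0], 0.69), ([294.0, 183.0, 18.0, 68.0], 0.53)]
file [([259.0, 179.0, 14.0, 72.0], 0.94), ([292.0, 182.0, 17.0, 68.0], 0.7)]
marker [([352.0, 206.0, 20.0, 33.0], 0.92), ([299.0, 246.0, 30.0, 23.0], 0.59), ([388.0, 225.0, 28.0, 19.0], 0.54)]
stand [([344.0, 208.0, 19.0, 44.0], 0.65)]
reader [([135.0, 151.0, 48.0, 41.0], 0.56)]
stamp [([165.0, 225.0, 14.0, 14.0], 0.58)]
ink_pad [([178.0, 188.0, 34.0, 18.0], 0.69)]
```

View pics/scene.png

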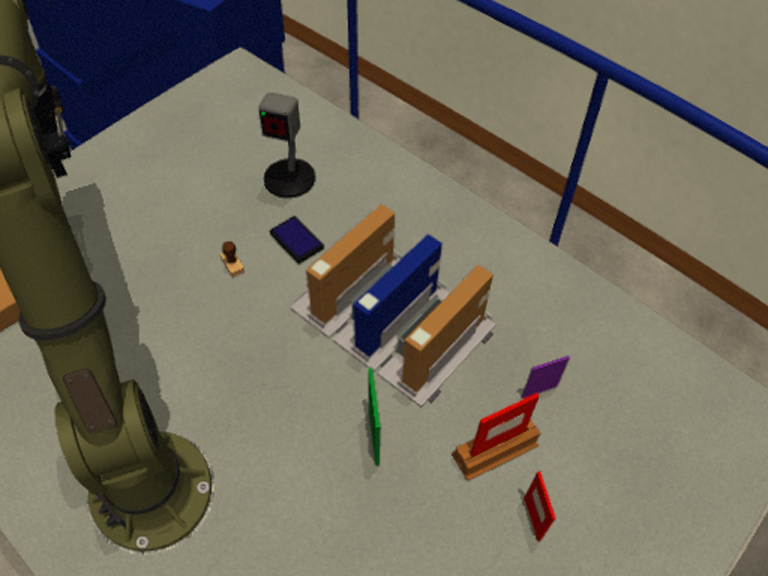

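View pics/top.png

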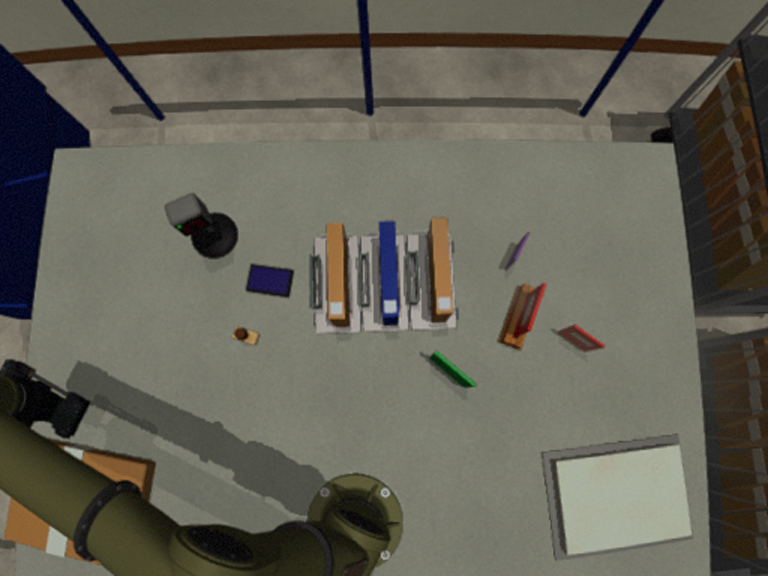

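The candidates for the marker, by scene pixel (512x384):
- Large red board in the stand (338,286)
- Small red board (360,339)
- Purple board (363,252)
- Green board (247,278)

By the description it is the large red board in the stand. The blue file is in the middle bay, so the goal is pocket1, at top pixel (242,186). The reader is at top (135,151).

```bash
cat > m.py <<'E'
from h import *
def rect(Q): 
    (c,s,a)=cv2.minAreaRect((Q[:,:2]*1000).astype(np.float32)); return np.round(c,1),np.round(s,1),round(a,1)
for n in ['scene','top']:
    im=dict(np.load(f'{n}.npz')); P=cloud(im); hsv=cv2.cvtColor(im['color'],cv2.COLOR_RGB2HSV); H,S,V=[hsv[...,i].astype(int) for i in range(3)]
    z=P[...,2]; inb=(P[...,0]>.2)&(P[...,0]<1.1)&(abs(P[...,1])<.7)
    print(n,'table z',np.nanmedian(z[inb&(z<.02)]))
    for nm,m in dict(blue=(H>108)&(H<130)&(S>120)&(z>.1)&(z<.3), red=((H<5)|(H>174))&(S>150)&(z>.03)&(P[...,1]<0), orange=(H>8)&(H<18)&(S>110)&(z>.1),stand=(H>8)&(H<18)&(S>110)&(z>.03)&(z<.06)&(P[...,1]<-.1),
       readerhead=(z>.15)&(S<60)&(P[...,1]>.1)&(P[...,0]>.5),foot=(V<50)&(z<.04)&(P[...,1]>.1)&(P[...,0]>.5)).items():
        k,lab,st,ce=cv2.connectedComponentsWithStats((m&inb).astype(np.uint8))
        for i in range(1,k):
            if st[i,4]<25: continue
            Q=P[lab==i]; zt=np.percentile(Q[:,2],[5,50,97]); T=Q[Q[:,2]>zt[2]-.012] 
            print(nm,ce[i].round(),st[i,4],'z',zt.round(3),'all',rect(Q),'top',len(T),rect(T))
    K=im['camera_matrix']
E
python3 m.py
python3 - <<'E'
from h import *
im=dict(np.load('scene.npz')); save(im,'crop',(290,230,400,370),5); im['color']=im['color']
E
```

```text
scene table z -0.0012295228146482762
blue [265. 188.] 1338 z [0.107 0.157 0.164] all (array([560.8, -78.8]), array([218.3,  38.2]), 2.1) top 778 (array([561. , -78.7]), array([218. ,  38.2]), 2.1)
red [335. 282.] 679 z [0.042 0.13  0.173] all (array([ 475.3, -395.5]), array([ 10.5, 111.4]), 68.7) top 185 (array([ 475.4, -395.4]), array([ 10.1, 111.5]), 69.2)
red [361. 336.] 336 z [0.035 0.098 0.124] all (array([ 415.2, -522.3]), array([83.7,  8.2]), 54.9) top 107 (array([ 415.6, -522.7]), array([83.7,  7.1]), 54.9)
orange [234. 167.] 1381 z [0.106 0.156 0.164] all (array([555.2,  37.3]), array([217.9,  40.5]), 2.3) top 748 (array([555.8,  38.2]), array([215.3,  40.5]), 1.7)
orange [299. 210.] 1356 z [0.107 0.159 0.165] all (array([ 568.1, -193.8]), array([216.9,  38.1]), 1.6) top 846 (array([ 568.4, -193.8]), array([216.4,  38. ]), 1.6)
stand [278. 250.] 91 z [0.033 0.046 0.059] all (array([ 487.1, -209.1]), array([29.9, 67.1]), 63.8) top 41 (array([ 487.3, -208.8]), array([29.3, 66.9]), 63.8)
stand [330. 298.] 519 z [0.033 0.043 0.047] all (array([ 474.6, -395.4]), array([ 45.5, 150
[... 1505 characters left out ...]
rray([561.3,  34.9]), array([212. ,  36.3]), 2.1)
stand [344. 213.] 279 z [0.035 0.045 0.051] all (array([ 477.8, -396.2]), array([ 46.4, 148.3]), 68.0) top 257 (array([ 477.9, -396.3]), array([ 46.4, 148. ]), 68.0)
readerhead [124. 140.] 449 z [0.183 0.242 0.247] all (array([676.8, 355.3]), array([55.1, 75.5]), 24.7) top 342 (array([676. , 354.8]), array([55.5, 73.1]), 29.4)
foot [144. 158.] 619 z [0.01  0.018 0.025] all (array([684.7, 357.3]), array([110.5, 113.1]), 43.2) top 515 (array([684.7, 353.4]), array([ 98.8, 111.2]), 54.2)
foot [181. 188.] 136 z [0.008 0.015 0.021] all (array([571. , 213.6]), array([109.4,  67.4]), 81.4) top 125 (array([570.9, 212.8]), array([107.9,  67.4]), 81.4)
```

View pics/crop.png

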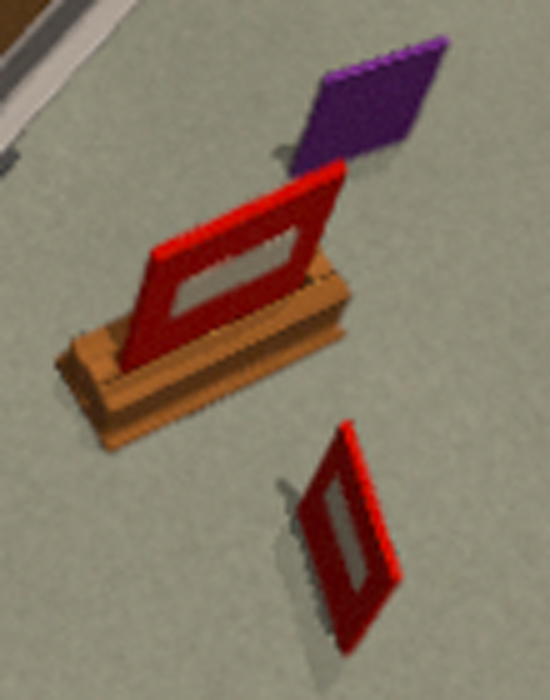

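The crop at scene (290–400, 230–370) shows the big red board with a white patch in the wooden stand, and the smaller red one loose below it. I choose the one in the stand. Next I move over the rack and look at the pocket from close by.

```bash
cat > go.py <<'E'
import sys
from h import *
# go.py x y z yaw_deg(tool x): units for slide/angular, tool pointing down
a=[float(v) for v in sys.argv[1:5]]
T=tool(); c,s=np.cos(np.radians(a[3])),np.sin(np.radians(a[3]))
G=np.array([[c,s,0],[s,-c,0],[0,0,-1]])
d=T[:3,:3].T@(np.array(a[:3])-T[:3,3]); r=R.from_matrix(T[:3,:3].T@G).as_rotvec(degrees=True)
print('slide',(d/.25).round(3).tolist(),'angular',(r/30).round(3).tolist(),'rows',np.ceil(max(np.linalg.norm(d)/.05,np.linalg.norm(r)/8.59)),'now',T[:3,3].round(4),'toolx deg',round(np.degrees(np.arctan2(T[1,0],T[0,0])),2))
E
python3 -c "
from h import *
print(np.round(grab('wrist')['tool_from_camera'],3).tolist())"
python3 go.py 0.44 0.38 0.42 165; python3 go.py .5 0 .42 180
```

```text
[[0.001, 0.954, 0.301, 0.083], [1.0, -0.001, -0.0, 0.0], [-0.0, 0.301, -0.954, -0.151], [0.0, 0.0, 0.0, 1.0]]
slide [-0.945, -0.475, -0.746] angular [0.0, 0.0, -0.34] rows 7.0 now [0.2768 0.5882 0.2336] toolx deg 154.8
slide [-1.81, -1.749, -0.746] angular [0.0, 0.0, -0.84] rows 14.0 now [0.2768 0.5882 0.2336] toolx deg 154.8
```

```bash
python3 -m inch '[{"slide":[-0.4,-0.2,-0.75],"angular":[0,0,-0.1],"claw":0.5},{"slide":[-0.4,-0.2,-0.75],"angular":[0,0,-0.1],"claw":0.5},{"slide":[-0.4,-0.2,-0.75],"angular":[0,0,-0.1],"claw":0.5},{"slide":[-0.95,-0.48,-0.75],"angular":[0,0,-0.34],"claw":0.5},{"slide":[-0.95,-0.48,-0.75],"angular":[0,0,-0.34],"claw":0.5},{"slide":[-0.95,-0.48,-0.75],"angular":[0,0,-0.34],"claw":0.5},{"slide":[-0.95,-0.48,-0.75],"angular":[0,0,-0.34],"claw":0.5},{"slide":[-0.95,-0.48,-0.75],"angular":[0,0,-0.34],"claw":0.5}]'; python3 go.py .44 .13 .42 180
```

```text
time: 1.65
position: [0.4468, 0.3713, 0.4242]
tool_rot: [0.43, 3.105, 0.001]
ft_force: [0.4, 0.5, 0.1]
grip_width: 0.749
grip_force: 0.0
slide [-0.236, -0.936, 0.017] angular [0.002, 0.013, -0.526] rows 5.0 now [0.4468 0.3713 0.4242] toolx deg 164.23
```

```bash
python3 - <<'E'
from h import *
im=grab('wrist'); np.savez('w_reader.npz',**im); P=cloud(im); z=P[...,2]
for lo,hi in ((.225,.26),(.01,.03)):
    m=(z>lo)&(z<hi)&(P[...,1]>.1)&(P[...,0]>.5); Q=P[m]; 
    print(m.sum(), Q[:,2].mean() if m.sum() else 0, cv2.minAreaRect((Q[:,:2]*1000).astype(np.float32)) if m.sum()>10 else '')
save(im,'w1',s=1)
E
python3 -m inch '[{"slide":[-0.24,-0.94,0],"angular":[0,0,-0.53],"claw":0.2},{"slide":[-0.24,-0.94,0],"angular":[0,0,-0.53],"claw":0},{"slide":[-0.24,-0.94,0],"angular":[0,0,-0.53],"claw":0},{"slide":[-0.24,-0.94,0],"angular":[0,0,-0.53],"claw":0},{"slide":[-0.24,-0.94,0],"angular":[0,0,-0.53],"claw":0},{"slide":[-0.24,-0.94,0],"angular":[0,0,-0.53],"claw":0}]'; python3 go.py .475 -.03 .42 182
```

```text
1080 0.2379648370318605 ((655.3218994140625, 365.0640869140625), (84.08013153076172, 41.184688568115234), 75.82398223876953)
3614 0.01712342050153695 ((611.8917236328125, 256.124267578125), (375.573486328125, 140.08309936523438), 65.72113800048828)
time: 2.3
position: [0.4379, 0.1304, 0.4219]
tool_rot: [-0.012, 3.14, -0.0]
ft_force: [-0.0, 0.5, -0.1]
grip_width: 0.501
grip_force: 0.0
slide [-0.143, -0.643, 0.008] angular [-0.0, 0.003, -0.053] rows 4.0 now [0.4379 0.1304 0.4219] toolx deg -179.58
```

View pics/w1.png

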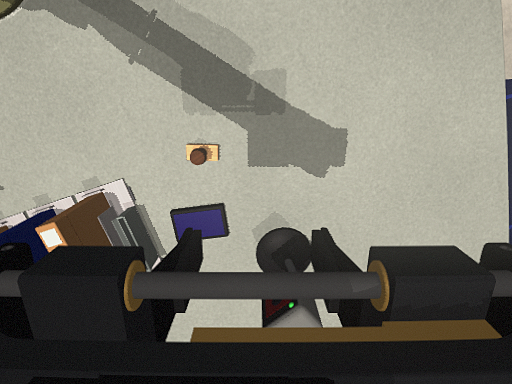

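The picture shows that the gripper covers the forward half (rows >240). The reader head at about (295,310) is partly hidden, and the useful view is on the tool's +x side. So I place the tool further out, over the rack.

```bash
python3 -m inch '[{"slide":[-0.85,-0.62,0],"angular":[0,0,-0.05],"claw":0},{"slide":[-0.85,-0.62,0],"angular":[0,0,-0.05],"claw":0},{"slide":[-0.85,-0.62,0],"angular":[0,0,-0.05],"claw":0},{"slide":[-0.85,-0.62,0],"angular":[0,0,-0.05],"claw":0},{"slide":[-0.85,-0.62,0],"angular":[0,0,-0.05],"claw":0},{"slide":[-0.85,-0.62,0],"angular":[0,0,-0.05],"claw":0},{"slide":[-0.85,-0.62,0],"angular":[0,0,-0.05],"claw":0}]'
python3 - <<'E'
from h import *
im=grab('wrist'); np.savez('w_rack.npz',**im); P=cloud(im); z=P[...,2]
save(im,'w2',s=1.5)
for r in [.52,.54,.56,.58,.6]:
    m=(abs(P[...,0]-r)<.002)&(P[...,1]>-.12)&(P[...,1]<.06); Q=P[m]; Q=Q[np.argsort(-Q[:,1])]
    b=np.arange(.05,-.11,-.003); print(r,[(round(float(y),3),round(float(np.nanmedian(Q[abs(Q[:,1]-y)<.0016,2]))if (abs(Q[:,1]-y)<.0016).any() else -1,3)) for y in b])
E
```

```text
time: 3.0
position: [0.6541, -0.0153, 0.4181]
tool_rot: [0.065, -3.137, 0.002]
ft_force: [-0.5, -0.3, -0.0]
grip_width: 0.496
grip_force: 0.0
0.52 [(0.05, 0.162), (0.047, 0.163), (0.044, 0.162), (0.041, 0.162), (0.038, 0.163), (0.035, 0.163), (0.032, 0.163), (0.029, 0.163), (0.026, 0.162), (0.023, 0.163), (0.02, 0.164), (0.017, 0.124), (0.014, 0.064), (0.011, 0.008), (0.008, 0.008), (0.005, 0.007), (0.002, 0.008), (-0.001, 0.007), (-0.004, 0.007), (-0.007, 0.001), (-0.01, 0.072), (-0.013, 0.067), (-0.016, 0.064), (-0.019, 0.009), (-0.022, 0.007), (-0.025, 0.008), (-0.028, 0.063), (-0.031, 0.069), (-0.034, 0.071), (-0.037, 0.007), (-0.04, 0.008), (-0.043, 0.008), (-0.046, 0.008), (-0.049, 0.008), (-0.052, 0.008), (-0.055, 0.01), (-0.058, 0.064), (-0.061, 0.111), (-0.064, 0.162), (-0.067, 0.163), (-0.07, 0.162), (-0.073, 0.162), (-0.076, 0.163), (-0.079, 0.163), (-0.082, 0.163), (-0.085, 0.163), (-0.088, 0.162), (-0.091, 0.163), (-0.094, 0.163), (-0.097, 0.162), (-0.1, -1), (-0.103, -1), (-0.106, -1), (-0.109, -1)]
0.54 [(0.05, 0.163), (0.047, 0.163), (0.044, 0.162), (0.041, 0.163), (0
[... 2761 characters left out ...]
.017, 0.062), (0.014, 0.071), (0.011, 0.009), (0.008, 0.008), (0.005, 0.008), (0.002, 0.006), (-0.001, 0.008), (-0.004, 0.0), (-0.007, 0.071), (-0.01, 0.067), (-0.013, 0.035), (-0.016, 0.007), (-0.019, 0.008), (-0.022, 0.008), (-0.025, 0.064), (-0.028, 0.069), (-0.031, 0.072), (-0.034, 0.008), (-0.037, 0.007), (-0.04, 0.007), (-0.043, 0.007), (-0.046, 0.009), (-0.049, 0.007), (-0.052, 0.038), (-0.055, 0.064), (-0.058, 0.117), (-0.061, 0.163), (-0.064, 0.163), (-0.067, 0.163), (-0.07, 0.163), (-0.073, 0.162), (-0.076, 0.162), (-0.079, 0.162), (-0.082, 0.162), (-0.085, 0.162), (-0.088, 0.162), (-0.091, 0.163), (-0.094, 0.162), (-0.097, -1), (-0.1, -1), (-0.103, -1), (-0.106, -1), (-0.109, -1)]
```

View pics/w2.png

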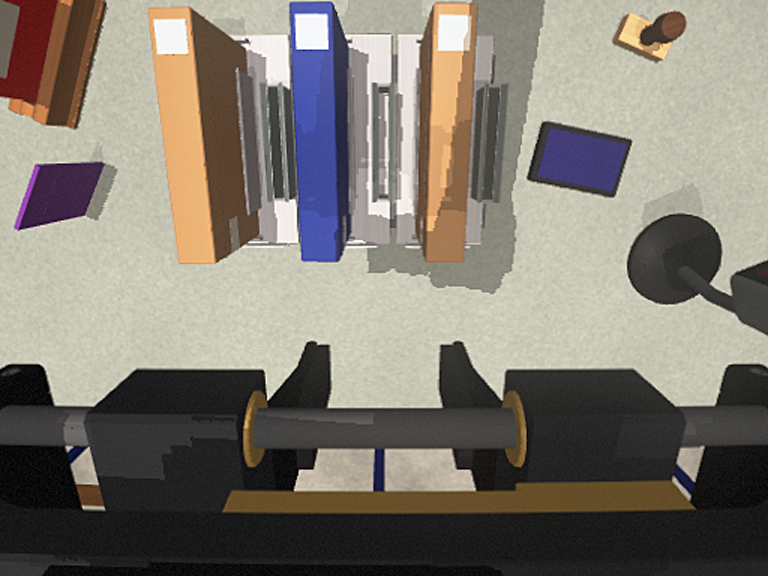

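The wrist picture (768x576) shows the empty pocket1 at (385,140), between the blue file (320,130) and the left brown file (450,130). The marker is at top left, the reader foot at (675,258).

```bash
python3 - <<'E'
from h import *
im=dict(np.load('w_rack.npz')); P=cloud(im); z=P[...,2]; x=P[...,0]; y=P[...,1]
r=lambda m:(int(m.sum()),cv2.minAreaRect((P[m][:,:2]*1000).astype(np.float32)))
pk=(z>.06)&(z<.074)&(y<-.002)&(y>-.042)&(x>.45)&(x<.68)
n,l,st,ce=cv2.connectedComponentsWithStats(pk.astype(np.uint8),connectivity=8)
for i in range(1,n):
    if st[i,4]>30: print('wall',st[i,4],r(l==i),np.polyfit(P[l==i][:,0],P[l==i][:,1],1), P[l==i].mean(0))
fl=(z<.015)&(z>.004)&(y<-.008)&(y>-.032)&(x>.45)&(x<.68)
n,l,st,ce=cv2.connectedComponentsWithStats(fl.astype(np.uint8),connectivity=4)
for i in range(1,n):
    if st[i,4]>30: print('floor',st[i,4],r(l==i),P[l==i].mean(0))
for a,b,nm in((-.11,-.05,'blue'),(0,.07,'bL'),(-.24,-.16,'bR')): print(nm,r((z>.155)&(z<.17)&(y>a)&(y<b)&(x>.4)&(x<.72)))
m=(z>.06)&(z<.175)&(y<-.25)&(x<.6);print('mk',r((z>.15)&(z<.19)&(y<-.3)),r(m))
print('floor all z',r((z>.005)&(z<.012)&(x>.4)&(x<.72)&(y>-.3)&(y<.12)))
E
python3 go.py .55 -.22 .42 158.7
```

```text
wall 792 (792, ((563.9967651367188, -20.442176818847656), (121.80890655517578, 24.690561294555664), 2.7150142192840576)) [ 0.04321199 -0.04463366] [ 0.5637111  -0.02027458  0.06740562]
floor 300 (300, ((472.6636047363281, -20.497047424316406), (45.66912078857422, 22.506181716918945), 2.174281597137451)) [ 0.47395125 -0.02304998  0.00767781]
floor 408 (408, ((563.836669921875, -20.18459701538086), (115.92058563232422, 9.221078872680664), 2.2826051712036133)) [ 0.56307938 -0.02031438  0.00780452]
floor 327 (327, ((655.0980834960938, -19.871505737304688), (23.68257713317871, 49.70492935180664), 88.96170806884766)) [ 0.65543929 -0.02017457  0.00772356]
blue (4878, ((564.1912841796875, -78.5634994506836), (213.3965606689453, 36.57900619506836), 2.3132505416870117))
bL (4837, ((560.7543334960938, 37.095943450927734), (213.7197265625, 37.35207748413086), 2.2067837715148926))
bR (4919, ((571.4375, -194.3616943359375), (214.4812774658203, 38.06793212890625), 2.26436185836792))
mk (0, ((0.0, 0.0), (0.0, 0.0), 0.0)) (1533, ((518.0794677734375, -390.99810791015625), (165.86016845703125, 44.76638412475586), 2.553708076477051))
floor all z (7468, ((564.5146484375, -44.19847106933594), (242.36459350585938, 303.4282531738281), 2.4849395751953125))
slide [0.448, -0.805, -0.002] angular [-0.0, -0.005, 0.792] rows 5.0 now [ 0.6532 -0.014   0.4192] toolx deg -177.53
```

```bash
python3 -m inch '[{"slide":[0.45,-0.8,0],"angular":[0,0,0.79],"claw":0},{"slide":[0.45,-0.8,0],"angular":[0,0,0.79],"claw":0},{"slide":[0.45,-0.8,0],"angular":[0,0,0.79],"claw":0},{"slide":[0.45,-0.8,0],"angular":[0,0,0.79],"claw":-0.3},{"slide":[0.45,-0.8,0],"angular":[0,0,0.79],"claw":-0.3},{"slide":[0.45,-0.8,0],"angular":[0,0,0.79],"claw":-0.3}]'; python3 go.py .56 -.429 .38 158.7
```

```text
time: 3.65
position: [0.5454, -0.2237, 0.4228]
tool_rot: [0.589, 3.083, 0.0]
ft_force: [0.1, -0.0, -0.1]
grip_width: 0.37
grip_force: 0.0
slide [-0.357, -0.742, 0.171] angular [0.001, 0.004, -0.012] rows 5.0 now [ 0.5454 -0.2237  0.4228] toolx deg 158.35
```

```bash
python3 -m inch '[{"slide":[-0.36,-0.74,0.17],"angular":[0,0,-0.01],"claw":-0.3},{"slide":[-0.36,-0.74,0.17],"angular":[0,0,-0.01],"claw":-0.3},{"slide":[-0.36,-0.74,0.17],"angular":[0,0,-0.01],"claw":-0.3},{"slide":[-0.36,-0.74,0.17],"angular":[0,0,-0.01],"claw":-0.3},{"slide":[-0.36,-0.74,0.17],"angular":[0,0,-0.01],"claw":-0.3},{"slide":[-0.36,-0.74,0.17],"angular":[0,0,-0.01],"claw":-0.3},{"slide":[-0.36,-0.74,0.17],"angular":[0,0,-0.01],"claw":-0.3}]'
cat > mk.py <<'E'
from h import *
im=grab('wrist'); P=cloud(im); z=P[...,2]
hsv=cv2.cvtColor(im['color'],cv2.COLOR_RGB2HSV).astype(int); H,S=hsv[...,0],hsv[...,1]
red=((H<5)|(H>174))&(S>140)
n,l,st,ce=cv2.connectedComponentsWithStats((red&(z>.05)&(z<.4)).astype(np.uint8))
for i in range(1,n):
    if st[i,4]>60:
        Q=P[l==i]; zt=np.percentile(Q[:,2],98); T=Q[Q[:,2]>zt-.006]
        print(ce[i],st[i],'ztop',zt,np.median(T[:,2]),len(T),cv2.minAreaRect((T[:,:2]*1000).astype(np.float32)))
        for a in (.06,.1,.14): 
            B=Q[abs(Q[:,2]-a)<.01]; print(a,len(B),B.mean(0).round(4) if len(B) else '')
save(im,'mk',s=1)
E
python3 mk.py
```

```text
time: 4.35
position: [0.567, -0.4222, 0.3792]
tool_rot: [0.566, 3.089, 0.004]
ft_force: [0.3, 1.1, 0.3]
grip_width: 0.352
grip_force: 0.0
[249.87905605  87.7979351 ] [247  39   7 101 678] ztop 0.17432755496407604 0.17271859045213656 678 ((478.4912109375, -395.2536926269531), (7.105837821960449, 108.41985321044922), 68.77777862548828)
0.06 0 
0.1 0 
0.14 0 
[145.31232877  84.97808219] [110  75  75  20 365] ztop 0.12504169646372512 0.12346381672126355 303 ((418.7798156738281, -523.5573120117188), (81.65583038330078, 5.981314659118652), 53.85899353027344)
0.06 13 [ 0.439  -0.4932  0.061 ]
0.1 26 [ 0.426  -0.5106  0.1013]
0.14 0
```

View pics/mk.png

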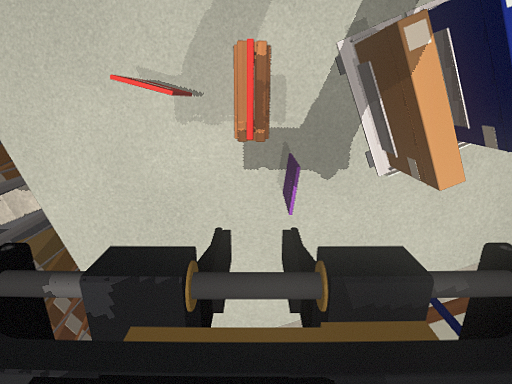

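The top edge of the red marker is at (250,88), centred on (0.4785, -0.395) with its top at 0.173. The stand lies under it and the small red marker is at (145,85).

```bash
python3 go.py .4785 -.3953 .25 158.8
```

```text
slide [0.37, -0.027, 0.518] angular [0.005, 0.004, 0.015] rows 4.0 now [ 0.5671 -0.422   0.3797] toolx deg 159.26
```

```bash
python3 -m inch '[{"slide":[0.37,-0.027,0.52],"angular":[0.005,0.004,0.015],"claw":-0.2},{"slide":[0.37,-0.027,0.52],"angular":[0.005,0.004,0.015],"claw":-0.2},{"slide":[0.37,-0.027,0.52],"angular":[0.005,0.004,0.015],"claw":-0.2},{"slide":[0.37,-0.027,0.52],"angular":[0.005,0.004,0.015],"claw":-0.2},{"slide":[0.37,-0.027,0.52],"angular":[0.005,0.004,0.015],"claw":-0.2},{"slide":[0.37,-0.027,0.52],"angular":[0.005,0.004,0.015],"claw":-0.2},{"slide":[0.37,-0.027,0.52],"angular":[0.005,0.004,0.015],"claw":-0.2}]';python3 go.py .4785 -.3953 .135 158.8
```

```text
time: 5.1
position: [0.4794, -0.399, 0.2516]
tool_rot: [0.581, 3.085, -0.007]
ft_force: [-0.2, 0.4, 0.4]
grip_width: 0.403
grip_force: 0.0
slide [0.01, 0.014, 0.466] angular [-0.008, 0.006, -0.004] rows 3.0 now [ 0.4794 -0.399   0.2516] toolx deg 158.68
```

```bash
python3 -m inch '[{"slide":[0.01,0.014,0.15],"angular":[-0.008,0.006,0],"claw":-0.2},{"slide":[0.01,0.014,0.3],"angular":[-0.008,0.006,0],"claw":-0.2},{"slide":[0.01,0.014,0.466],"angular":[-0.008,0.006,0],"claw":-0.2},{"slide":[0.01,0.014,0.466],"angular":[-0.008,0.006,0],"claw":-0.2},{"slide":[0.01,0.014,0.466],"angular":[-0.008,0.006,0],"claw":-0.2},{"slide":[0.01,0.014,0.466],"angular":[-0.008,0.006,0],"claw":-0.2}]';python3 go.py .4785 -.3953 .135 158.8
```

```text
time: 5.7
position: [0.477, -0.3961, 0.1352]
tool_rot: [-0.584, -3.086, -0.0]
ft_force: [-0.1, 0.4, 1.0]
grip_width: 0.404
grip_force: 0.0
slide [-0.004, 0.005, 0.001] angular [0.0, -0.001, -0.008] rows 1.0 now [ 0.477  -0.3961  0.1352] toolx deg 158.56
```

Close on the marker.

```bash
python3 -m inch '[{"slide":[-0.004,0.004,0],"angular":[0,0,0],"claw":-0.7},{"slide":[-0.004,0.004,0],"angular":[0,0,0],"claw":-1},{"slide":[-0.004,0.004,0],"angular":[0,0,0],"claw":-1},{"slide":[-0.004,0.004,0],"angular":[0,0,0],"claw":-1},{"slide":[-0.004,0.004,0],"angular":[0,0,0],"claw":-1},{"slide":[-0.004,0.004,0],"angular":[0,0,0],"claw":-1},{"slide":[-0.004,0.004,0],"angular":[0,0,0],"claw":-1}]' 20; python3 go.py .478 -.396 .32 158.7
```

```text
time: 6.4
position: [0.4765, -0.394, 0.1324]
tool_rot: [-0.584, -3.082, -0.004]
ft_force: [-0.8, 1.1, 3.1]
grip_width: 0.089
grip_force: 20.0
slide [-0.005, -0.004, -0.75] angular [0.003, -0.009, -0.005] rows 4.0 now [ 0.4765 -0.394   0.1324] toolx deg 158.55
```

```bash
python3 -m inch '[{"slide":[0,0,-0.1],"angular":[0,0,0],"claw":-1},{"slide":[0,0,-0.2],"angular":[0,0,0],"claw":-1},{"slide":[0,0,-0.4],"angular":[0,0,0],"claw":-1},{"slide":[0,0,-0.6],"angular":[0,0,0],"claw":-1},{"slide":[0,0,-0.9],"angular":[0,0,0],"claw":-1},{"slide":[0,0,-0.9],"angular":[0,0,0],"claw":-1},{"slide":[0,0,-0.9],"angular":[0,0,0],"claw":-1}]' 30; python3 go.py .52 -.2 .37 180;for i in 1 2 3 4 5; do python3 -c "
from h import *
ctrl.get_image('top'); print(ctrl.get_state()['position'],ctrl.get_state()['ft_force'])"; done
```

```text
time: 7.1
position: [0.4782, -0.3961, 0.3612]
tool_rot: [0.585, 3.085, -0.001]
ft_force: [-0.0, -0.8, -1.2]
grip_width: 0.093
grip_force: 30.0
slide [0.131, 0.791, -0.036] angular [-0.001, 0.003, -0.715] rows 5.0 now [ 0.4782 -0.3961  0.3612] toolx deg 158.54
[ 0.47765102 -0.39530246  0.35820927] [ 0.76133799 -0.34013028 -2.27847259]
[ 0.47721051 -0.39459717  0.35619934] [-0.03490033  0.01650115 -1.55806141]
[ 0.47697756 -0.39412273  0.3550961 ] [ 0.1352429   0.11225523 -2.56171241]
[ 0.476903   -0.39392137  0.35466303] [ 0.09151482 -0.13792164 -2.3398063 ]
[ 0.47690379 -0.39393411  0.35466034] [ 0.23846287 -0.07875184 -1.98098816]
```

```bash
python3 go.py .5615 -.0203 .36 182.4; python3 -m inch '[{"slide":[0.13,0.8,-0.06],"angular":[0,0,-0.72],"claw":-1},{"slide":[0.13,0.8,-0.06],"angular":[0,0,-0.72],"claw":-1},{"slide":[0.13,0.8,-0.06],"angular":[0,0,-0.72],"claw":-1},{"slide":[0.13,0.8,-0.06],"angular":[0,0,-0.72],"claw":-1},{"slide":[0.13,0.8,-0.06],"angular":[0,0,-0.72],"claw":-1},{"slide":[0.13,0.8,-0.06],"angular":[0,0,-0.72],"claw":-1}]'; python3 go.py .5615 -.0203 .36 182.4
```

```text
slide [0.232, 1.515, -0.015] angular [0.008, -0.016, -0.795] rows 8.0 now [ 0.4769 -0.3939  0.3547] toolx deg 158.56
time: 7.95
position: [0.5206, -0.1943, 0.3711]
tool_rot: [0.011, -3.135, -0.006]
ft_force: [-0.7, -1.0, -1.9]
grip_width: 0.088
grip_force: 30.0
slide [-0.169, 0.695, 0.046] angular [0.008, -0.012, -0.066] rows 4.0 now [ 0.5206 -0.1943  0.3711] toolx deg -179.58
```

```bash
python3 -m inch '[{"slide":[-0.165,0.7,0.03],"angular":[0.008,-0.012,-0.066],"claw":-1},{"slide":[-0.165,0.7,0.03],"angular":[0.008,-0.012,-0.066],"claw":-1},{"slide":[-0.165,0.7,0.03],"angular":[0.008,-0.012,-0.066],"claw":-1},{"slide":[-0.165,0.7,0.03],"angular":[0.008,-0.012,-0.066],"claw":-1},{"slide":[-0.165,0.7,0.03],"angular":[0.008,-0.012,-0.066],"claw":-1},{"slide":[-0.165,0.7,0.03],"angular":[0.008,-0.012,-0.066],"claw":-1},{"slide":[-0.165,0.7,0.03],"angular":[0.008,-0.012,-0.066],"claw":-1},{"slide":[-0.165,0.7,0.03],"angular":[0.008,-0.012,-0.066],"claw":-1}]'
cat > held.py <<'E'
from h import *
for n in ('scene','top','wrist'):
    im=grab(n); P=cloud(im); hsv=cv2.cvtColor(im['color'],cv2.COLOR_RGB2HSV).astype(int); H,S=hsv[...,0],hsv[...,1]
    red=((H<5)|(H>174))&(S>140)&(P[...,2]>.05)&(P[...,0]>.45)&(P[...,0]<.68)&(abs(P[...,1]+.02)<.06)
    k,l,st,ce=cv2.connectedComponentsWithStats(red.astype(np.uint8)); 
    if k<2: print(n,'none'); continue
    i=1+np.argmax(st[1:,4]); Q=P[l==i]; Q=Q[abs(Q[:,1]-np.median(Q[:,1]))<.012]
    A=np.c_[Q[:,0]-.563,Q[:,2]-.2,np.ones(len(Q))]; c=np.linalg.lstsq(A,Q[:,1],rcond=None)[0]
    print(n,len(Q),'x',np.percentile(Q[:,0],[1,99]).round(4),'z',np.percentile(Q[:,2],[1,99]).round(4),'y=',c.round(4))
    if n=='scene': save(im,'held',(180,60,400,260),3)
print(tool()[:3].round(4).tolist())
E
python3 held.py;python3 go.py .5615 -.0203 .36 182.4
```

```text
time: 8.75
position: [0.5608, -0.0242, 0.3654]
tool_rot: [-0.052, 3.139, -0.002]
ft_force: [-0.7, -0.5, -2.1]
grip_width: 0.087
grip_force: 30.0
scene 827 x [0.5043 0.6114] z [0.2437 0.4048] y= [ 0.0289  0.0042 -0.0266]
top none
wrist 2314 x [0.5077 0.5467] z [0.2699 0.407 ] y= [ 0.0295  0.004  -0.0239]
[[-0.9994, -0.0352, 0.0024, 0.561], [-0.0352, 0.9994, -0.0007, -0.0228], [-0.0023, -0.0008, -1.0, 0.3656]]
slide [-0.002, 0.01, 0.022] angular [-0.001, 0.004, -0.013] rows 1.0 now [ 0.561  -0.0228  0.3656] toolx deg -177.98
```

View pics/held.png

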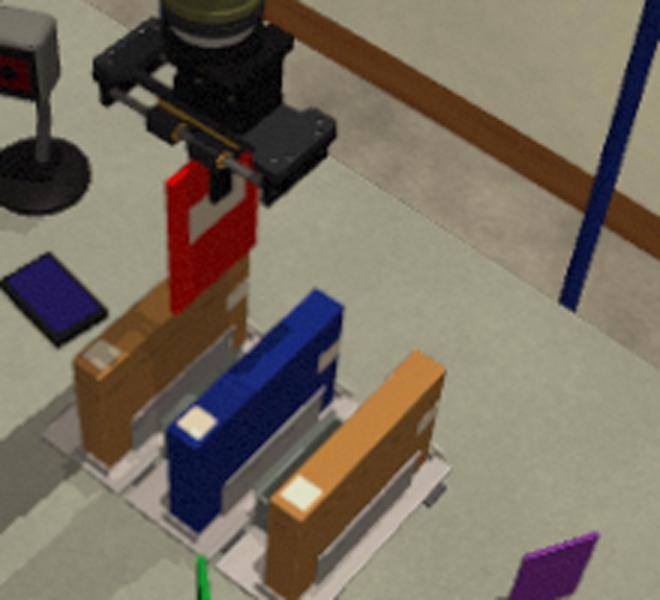

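The marker hangs upright over the pocket, in the crop at about (210,230) between the left brown file and the blue one. I shift it about 2 mm in x and y and lower it to above the lips.

```bash
python3 -m inch '[{"slide":[-0.008,0.01,0],"angular":[0,0,-0.016],"claw":-1},{"slide":[-0.008,0.01,0.1],"angular":[0,0,-0.016],"claw":-1},{"slide":[-0.008,0.01,0.25],"angular":[0,0,-0.016],"claw":-1},{"slide":[-0.008,0.01,0.4],"angular":[0,0,-0.016],"claw":-1},{"slide":[-0.008,0.01,0.5],"angular":[0,0,-0.016],"claw":-1},{"slide":[-0.008,0.01,0.58],"angular":[0,0,-0.016],"claw":-1},{"slide":[-0.008,0.01,0.58],"angular":[0,0,-0.016],"claw":-1},{"slide":[-0.008,0.01,0.58],"angular":[0,0,-0.016],"claw":-1},{"slide":[-0.008,0.01,0.58],"angular":[0,0,-0.016],"claw":-1},{"slide":[-0.008,0.01,0.58],"angular":[0,0,-0.016],"claw":-1}]'; python3 held.py; python3 go.py .563 -.0203 .132 182.4
```

```text
time: 9.9
position: [0.5642, -0.0191, 0.2221]
tool_rot: [-0.072, 3.136, -0.001]
ft_force: [-0.3, 0.5, -1.8]
grip_width: 0.091
grip_force: 30.0
scene 607 x [0.507  0.6147] z [0.0986 0.261 ] y= [ 0.0382 -0.001  -0.0211]
top none
wrist 2366 x [0.5106 0.5543] z [0.1126 0.2628] y= [ 0.0125  0.0174 -0.021 ]
[[-0.999, -0.0456, 0.0035, 0.5637], [-0.0456, 0.999, -0.0004, -0.019], [-0.0035, -0.0006, -1.0, 0.2213]]
slide [0.004, -0.005, 0.357] angular [-0.001, 0.007, 0.007] rows 2.0 now [ 0.5637 -0.019   0.2213] toolx deg -177.38
```

Run:
```python
from h import *
im=grab('wrist'); P=cloud(im); x,y,z=P[...,0],P[...,1],P[...,2]
hsv=cv2.cvtColor(im['color'],cv2.COLOR_RGB2HSV).astype(int); H,S=hsv[...,0],hsv[...,1]
red=((H<5)|(H>174))&(S>100)&(z>.09)&(x>.45)&(x<.516)&(abs(y+.02)<.03)
for a in np.arange(.11,.27,.02):
    q=P[red&(abs(z-a)<.01)]
    if len(q): print(round(a,2),len(q),np.percentile(q[:,0],[5,50]).round(4),'y',np.percentile(q[:,1],[2,50,98]).round(4))
pk=(z>.055)&(z<.076)&(y<.01)&(y>-.05)&(x>.45)&(x<.56)
for a in (.5,.505,.51,.515,.52): 
    q=P[pk&(abs(x-a)<.0025)]; print(a,np.unique((np.sort(q[:,1])*1000).round()).tolist())
m=(z>.155)&(z<.17)&(y>-.11)&(y<-.05)&(x<.65); print('blue',cv2.minAreaRect((P[m][:,:2]*1000).astype(np.float32)))
print(tool()[:3,3])
```

```text
0.11 19 [0.5115 0.5118] y [-0.0244 -0.0213 -0.0179]
0.13 31 [0.5114 0.5116] y [-0.0245 -0.0213 -0.0178]
0.15 33 [0.5112 0.5114] y [-0.0245 -0.0213 -0.0175]
0.17 49 [0.5111 0.5113] y [-0.0246 -0.0213 -0.0177]
0.19 66 [0.5109 0.5111] y [-0.0247 -0.0212 -0.0175]
0.21 87 [0.5108 0.511 ] y [-0.0247 -0.0212 -0.0175]
0.23 134 [0.5106 0.5109] y [-0.0247 -0.0212 -0.0175]
0.25 228 [0.5103 0.5107] y [-0.0247 -0.0212 -0.0174]
0.27 256 [0.5108 0.5133] y [-0.0246 -0.021  -0.0172]
0.5 [9.0, 10.0]
0.505 [-34.0, -33.0, -32.0, -31.0, -30.0, -29.0, -28.0, -27.0, -26.0, -25.0, -24.0, -23.0, -22.0, -21.0, -20.0, -19.0, -18.0, -17.0, -16.0, -15.0, -14.0, -13.0, -12.0, -11.0, -10.0, 10.0]
0.51 [-34.0, -33.0, -32.0, -31.0, -30.0, -29.0, -28.0, -16.0, -15.0, -14.0, -13.0, -12.0, -11.0, -10.0]
0.515 [-34.0, -33.0, -32.0, -31.0, -30.0, -29.0, -28.0, -16.0, -15.0, -14.0, -13.0, -12.0, -11.0, -10.0, 10.0]
0.52 [-34.0, -33.0, -32.0, -31.0, -30.0, -29.0, -28.0, -16.0, -15.0, -14.0, -13.0, -12.0, -11.0, -10.0, 10.0]
blue ((525.84130859375, -80.0478744506836), (137.72048950195312, 36.84949493408203), 2.271550416946411)
[ 0.56358315 -0.01905791  0.22109228]
```

```bash
python3 -m inch '[{"slide":[0.011,-0.004,0],"angular":[0,0.01,0.005],"claw":-1},{"slide":[0.011,-0.004,0],"angular":[0,0.01,0.005],"claw":-1},{"slide":[0.011,-0.004,0.04],"angular":[0,0.01,0.005],"claw":-1},{"slide":[0.011,-0.004,0.08],"angular":[0,0.01,0.005],"claw":-1},{"slide":[0.011,-0.004,0.12],"angular":[0,0.01,0.005],"claw":-1},{"slide":[0.011,-0.004,0.16],"angular":[0,0.01,0.005],"claw":-1},{"slide":[0.011,-0.004,0.16],"angular":[0,0.01,0.005],"claw":-1},{"slide":[0.011,-0.004,0.16],"angular":[0,0.01,0.005],"claw":-1},{"slide":[0.011,-0.004,0.16],"angular":[0,0.01,0.005],"claw":-1}]'; python3 go.py .561 -.02 .132 182.4
```

```text
time: 11.0
position: [0.561, -0.0203, 0.1809]
tool_rot: [0.067, -3.139, 0.001]
ft_force: [-0.6, 0.5, -1.6]
grip_width: 0.088
grip_force: 30.0
slide [-0.0, 0.001, 0.196] angular [-0.001, -0.004, 0.002] rows 1.0 now [ 0.561  -0.0203  0.1809] toolx deg -177.54
```

The marker has entered the pocket without contact force, so I carry on down.

```bash
python3 -m inch '[{"slide":[0,0,0.04],"angular":[0,0,0],"claw":-1},{"slide":[0,0,0.08],"angular":[0,0,0],"claw":-1},{"slide":[0,0,0.12],"angular":[0,0,0],"claw":-1},{"slide":[0,0,0.15],"angular":[0,0,0],"claw":-1},{"slide":[0,0,0.17],"angular":[0,0,0],"claw":-1},{"slide":[0,0,0.18],"angular":[0,0,0],"claw":-1},{"slide":[0,0,0.18],"angular":[0,0,0],"claw":-1},{"slide":[0,0,0.18],"angular":[0,0,0],"claw":-1},{"slide":[0,0,0.18],"angular":[0,0,0],"claw":-1}]' 10; python3 held.py
```

```text
time: 11.9
position: [0.5609, -0.0203, 0.1359]
tool_rot: [0.067, -3.139, 0.001]
ft_force: [-0.0, -0.0, -2.2]
grip_width: 0.09
grip_force: 10.0
scene 193 x [0.5024 0.5481] z [0.0872 0.181 ] y= [-0.0038  0.0027 -0.0235]
top none
wrist 2352 x [0.5077 0.5509] z [0.0652 0.1774] y= [ 0.0203  0.0152 -0.0202]
[[-0.9991, -0.0429, -0.0025, 0.5607], [-0.0429, 0.9991, -0.0007, -0.0202], [0.0025, -0.0006, -1.0, 0.1358]]
```

```bash
python3 -m inch '[{"slide":[0,0,0.008],"angular":[0,0,0],"claw":-1},{"slide":[0,0,0.016],"angular":[0,0,0],"claw":-1},{"slide":[0,0,0.02],"angular":[0,0,0],"claw":-1},{"slide":[0,0,0.02],"angular":[0,0,0],"claw":-1},{"slide":[0,0,0.02],"angular":[0,0,0],"claw":-1},{"slide":[0,0,0.02],"angular":[0,0,0],"claw":-1}]' 10; python3 held.py
```

```text
time: 12.65
position: [0.5611, -0.0203, 0.1322]
tool_rot: [0.067, -3.139, 0.0]
ft_force: [-2.6, -0.8, 8.4]
grip_width: 0.092
grip_force: 10.0
scene 182 x [0.503  0.5484] z [0.0857 0.1967] y= [ 0.0034 -0.0105 -0.0241]
top none
wrist 2359 x [0.5079 0.5511] z [0.0645 0.1739] y= [ 0.0144  0.0175 -0.0204]
[[-0.9991, -0.0429, -0.0017, 0.5611], [-0.0429, 0.9991, -0.0003, -0.0203], [0.0017, -0.0002, -1.0, 0.1323]]
```

Contact with the floor shows as +8 N, and the top is at 0.174, so the marker is fully seated. I release it with a limited opening and rise.

```bash
python3 -m inch '[{"slide":[0,0,0.012],"angular":[0,0,0],"claw":-0.5},{"slide":[0,0,0.012],"angular":[0,0,0],"claw":-0.4},{"slide":[0,0,0.012],"angular":[0,0,0],"claw":-0.4},{"slide":[0,0,0.012],"angular":[0,0,0],"claw":-0.4},{"slide":[0,0,-0.08],"angular":[0,0,0],"claw":-0.4},{"slide":[0,0,-0.18],"angular":[0,0,0],"claw":-0.4},{"slide":[0,0,-0.35],"angular":[0,0,0],"claw":-0.4},{"slide":[0,0,-0.6],"angular":[0,0,0],"claw":-0.4},{"slide":[0,0,-0.9],"angular":[0,0,0],"claw":-0.4},{"slide":[0,0,-0.9],"angular":[0,0,0],"claw":-0.4}]' 10; python3 go.py .65 -.0788 .36 182.3
```

```text
time: 13.8
position: [0.5616, -0.0202, 0.359]
tool_rot: [-0.067, 3.141, -0.001]
ft_force: [0.8, -1.2, -0.5]
grip_width: 0.298
grip_force: 0.0
slide [-0.343, -0.249, -0.004] angular [-0.001, 0.0, 0.005] rows 3.0 now [ 0.5616 -0.0202  0.359 ] toolx deg -177.54
```

```bash
python3 -m inch '[{"slide":[-0.36,0.1,-0.2],"angular":[0,0,0],"claw":0.15},{"slide":[-0.36,0.1,-0.2],"angular":[0,0,0],"claw":0.15},{"slide":[-0.36,0.1,-0.2],"angular":[0,0,0],"claw":0.15},{"slide":[-0.36,0.1,-0.2],"angular":[0,0,0],"claw":0.15},{"slide":[-0.36,0.1,-0.2],"angular":[0,0,0],"claw":0.15},{"slide":[-0.36,0.1,-0.2],"angular":[0,0,0],"claw":0.15}]'
python3 - <<'E'
from h import *
im=grab('wrist'); np.savez('w_after.npz',**im); P=cloud(im); x,y,z=P[...,0],P[...,1],P[...,2]
r=lambda m:(int(m.sum()),float(np.median(P[m][:,2])),cv2.minAreaRect((P[m][:,:2]*1000).astype(np.float32)))
hsv=cv2.cvtColor(im['color'],cv2.COLOR_RGB2HSV).astype(int); H,S=hsv[...,0],hsv[...,1]
red=((H<5)|(H>174))&(S>100)
print('marker',r(red&(z>.168)&(z<.18)&(abs(y+.02)<.03)&(x<.7)))
print('blue',r((z>.155)&(z<.17)&(y>-.11)&(y<-.05)&(x>.4)&(x<.72)))
for lo,hi in((.235,.25),(.16,.25)):
    m=(z>lo)&(z<hi)&(y>.25)&(y<.5)&(x>.55)&(x<.78)
    if m.sum()>10: print('head',r(m))
m=(z>.005)&(z<.028)&(y>.28)&(y<.45)&(x>.6)&(x<.76)&(hsv[...,2]<70)
print('foot',r(m),cv2.minEnclosingCircle((P[m][:,:2]*1000).astype(np.float32)))
save(im,'after')
E
python3 go.py .5642 -.0786 .30 182.3
```

```text
time: 14.4
position: [0.6491, 0.0078, 0.4052]
tool_rot: [0.065, -3.137, 0.001]
ft_force: [-0.0, -0.1, 0.2]
grip_width: 0.574
grip_force: 0.0
marker (613, 0.1725599638146969, ((562.7281494140625, -19.5833797454834), (108.64115142822266, 8.04951286315918), 2.633279323577881))
blue (5181, 0.16273364102834337, ((564.4056396484375, -78.65428161621094), (216.32850646972656, 36.82707214355469), 2.1764633655548096))
head (1516, 0.19243577927773098, ((675.6478881835938, 332.44964599609375), (35.9732666015625, 71.30662536621094), 73.82732391357422))
foot (2484, 0.01809227193369417, ((688.0258178710938, 363.3331298828125), (116.99979400634766, 118.15750122070312), 15.315468788146973)) ((688.3782958984375, 363.8400573730469), 60.40806198120117)
slide [0.352, -0.331, 0.423] angular [-0.001, -0.006, 0.003] rows 4.0 now [0.6491 0.0079 0.4054] toolx deg -177.61
```

View pics/after.png

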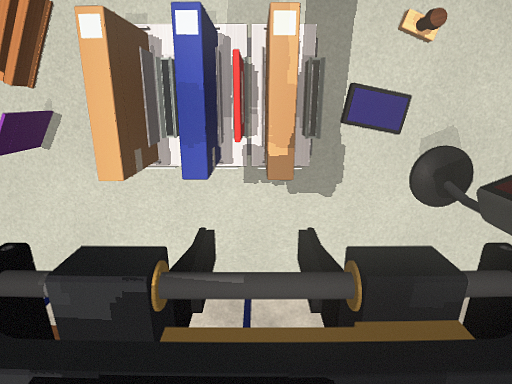

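The red marker stands in pocket1 at (238,95), with the blue file at (195,90) and both browns unmoved. Now the reader's yaw from its window face.

Run:
```python
from h import *
def fitplane(Q):
    # RANSAC vertical plane: line in xy
    best=None; rng=np.random.default_rng(0)
    for _ in range(500):
        a,b=Q[rng.choice(len(Q),2,replace=False),:2]; t=b-a; L=np.linalg.norm(t)
        if L<.03: continue
        n=np.array([-t[1],t[0]])/L; e=abs((Q[:,:2]-a)@n)<.0015
        if best is None or e.sum()>best.sum(): best=e
    q=Q[best]; c=q[:,:2].mean(0); t=np.linalg.svd(q[:,:2]-c)[2][0]; return best.sum(),len(Q),c.round(4),round(np.degrees(np.arctan2(t[1],t[0]))%180,2),q[:,2].min().round(3),q[:,2].max().round(3)
for f in ('scene','top','wrist','w_rack','w_reader'):
    P=cloud(dict(np.load(f+'.npz'))); x,y,z=P[...,0],P[...,1],P[...,2]
    B=(y>.27)&(y<.45)&(x>.58)&(x<.76)
    m=B&(z>.165)&(z<.235)
    if m.sum()>40: print(f,'faces',fitplane(P[m]))
    m=B&(z>.239)&(z<.25)
    if m.sum()>60: print(f,'top',m.sum(),[np.round(v,1) for v in cv2.minAreaRect((P[m][:,:2]*1000).astype(np.float32))])
    m=B&(z>.06)&(z<.15)
    if m.sum()>20: print(f,'stem',m.sum(),np.median(P[m],0).round(4))
```

```text
scene top 127 [array([677.4, 360.3]), array([45.1, 68. ]), np.float64(29.0)]
top faces (np.int64(139), 248, array([0.6519, 0.346 ]), np.float64(113.73), np.float64(0.167), np.float64(0.235))
top top 307 [array([677.5, 355.7]), array([51.4, 70.8]), np.float64(25.4)]
wrist faces (np.int64(823), 1488, array([0.6907, 0.3251]), np.float64(24.75), np.float64(0.165), np.float64(0.225))
wrist stem 228 [0.7129 0.3708 0.0833]
w_rack faces (np.int64(563), 908, array([0.6889, 0.3243]), np.float64(23.4), np.float64(0.165), np.float64(0.208))
w_rack stem 225 [0.7132 0.3708 0.0863]
w_reader faces (np.int64(552), 845, array([0.654 , 0.3409]), np.float64(116.33), np.float64(0.174), np.float64(0.235))
w_reader top 569 [array([655.7, 369.5]), array([67.8, 33.2]), np.float64(75.0)]
```

```bash
python3 -m inch '[{"slide":[0.36,-0.33,0.3],"angular":[0,-0.006,0.003],"claw":0.15},{"slide":[0.36,-0.33,0.3],"angular":[0,-0.006,0.003],"claw":0.15},{"slide":[0.36,-0.33,0.42],"angular":[0,-0.006,0.003],"claw":0.15},{"slide":[0.36,-0.33,0.42],"angular":[0,-0.006,0.003],"claw":0.15},{"slide":[0.36,-0.33,0.42],"angular":[0,-0.006,0.003],"claw":0.15},{"slide":[0.36,-0.33,0.42],"angular":[0,-0.006,0.003],"claw":0.15},{"slide":[0.36,-0.33,0.42],"angular":[0,-0.006,0.003],"claw":0.15},{"slide":[0.36,-0.33,0.42],"angular":[0,-0.006,0.003],"claw":0.15}]'; python3 go.py .5642 -.0786 .126 182.2
```

```text
time: 15.25
position: [0.5647, -0.0767, 0.3018]
tool_rot: [-0.067, 3.139, -0.001]
ft_force: [0.2, 0.7, -0.7]
grip_width: 0.576
grip_force: 0.0
slide [0.004, -0.007, 0.703] angular [-0.002, 0.004, 0.009] rows 4.0 now [ 0.5647 -0.0767  0.3018] toolx deg -177.54
```

```bash
python3 -m inch '[{"slide":[0.002,-0.007,0.15],"angular":[0,0,0.009],"claw":0.15},{"slide":[0.002,-0.007,0.3],"angular":[0,0,0.009],"claw":0.15},{"slide":[0.002,-0.007,0.42],"angular":[0,0,0.009],"claw":0.15},{"slide":[0.002,-0.007,0.54],"angular":[0,0,0.009],"claw":0.15},{"slide":[0.002,-0.007,0.63],"angular":[0,0,0.009],"claw":0.15},{"slide":[0.002,-0.007,0.68],"angular":[0,0,0.009],"claw":0.15},{"slide":[0.002,-0.007,0.68],"angular":[0,0,0.009],"claw":0.15},{"slide":[0.002,-0.007,0.68],"angular":[0,0,0.009],"claw":0.15},{"slide":[0.002,-0.007,0.68],"angular":[0,0,0.009],"claw":0.15}]'; python3 go.py .5644 -.0787 .130 182.2
```

```text
time: 16.15
position: [0.5644, -0.0796, 0.1322]
tool_rot: [-0.058, 3.138, -0.001]
ft_force: [0.1, 0.6, 0.6]
grip_width: 0.575
grip_force: 0.0
slide [-0.0, 0.003, 0.009] angular [-0.002, 0.005, -0.003] rows 1.0 now [ 0.5644 -0.0796  0.1322] toolx deg -177.89
```

```bash
python3 -m inch '[{"slide":[0,0.003,0.008],"angular":[0,0,0],"claw":-0.1},{"slide":[0,0.003,0.008],"angular":[0,0,0],"claw":-0.4},{"slide":[0,0.003,0.008],"angular":[0,0,0],"claw":-0.4},{"slide":[0,0.003,0.008],"angular":[0,0,0],"claw":-0.4},{"slide":[0,0.003,0.008],"angular":[0,0,0],"claw":-0.4},{"slide":[0,0.003,0.008],"angular":[0,0,0],"claw":-0.4},{"slide":[0,0.003,0.008],"angular":[0,0,0],"claw":-0.4}]' 50
```

```text
time: 16.85
position: [0.5633, -0.0787, 0.1289]
tool_rot: [-0.058, 3.14, -0.001]
ft_force: [-0.4, -0.6, 4.1]
grip_width: 0.408
grip_force: 50.0
```

```bash
python3 -m inch '[{"slide":[0,0,-0.05],"angular":[0,0,0],"claw":-0.6},{"slide":[0,0,-0.12],"angular":[0,0,0],"claw":-0.6},{"slide":[0,0,-0.22],"angular":[0,0,0],"claw":-0.6},{"slide":[0,0,-0.34],"angular":[0,0,0],"claw":-0.6},{"slide":[0,0,-0.46],"angular":[0,0,0],"claw":-0.6},{"slide":[0,0,-0.58],"angular":[0,0,0],"claw":-0.6},{"slide":[0,0,-0.7],"angular":[0,0,0],"claw":-0.6},{"slide":[0,0,-0.82],"angular":[0,0,0],"claw":-0.6},{"slide":[0,0,-0.9],"angular":[0,0,0],"claw":-0.6},{"slide":[0,0,-0.9],"angular":[0,0,0],"claw":-0.6}]' 60; python3 go.py .48 .1 .37 195
```

```text
time: 17.85
position: [0.5638, -0.0789, 0.356]
tool_rot: [-0.057, 3.137, -0.002]
ft_force: [0.7, 0.2, -4.9]
grip_width: 0.412
grip_force: 60.0
slide [0.309, 0.727, -0.058] angular [-0.003, 0.007, -0.43] rows 4.0 now [ 0.5638 -0.0789  0.356 ] toolx deg -177.91
```

```bash
python3 -m inch '[{"slide":[0.06,0.14,-0.03],"angular":[0,0,-0.08],"claw":-0.6},{"slide":[0.12,0.28,-0.03],"angular":[0,0,-0.16],"claw":-0.6},{"slide":[0.18,0.42,-0.03],"angular":[0,0,-0.25],"claw":-0.6},{"slide":[0.24,0.56,-0.03],"angular":[0,0,-0.34],"claw":-0.6},{"slide":[0.3,0.68,-0.03],"angular":[0,0,-0.43],"claw":-0.6},{"slide":[0.34,0.73,-0.03],"angular":[0,0,-0.43],"claw":-0.6},{"slide":[0.34,0.73,-0.03],"angular":[0,0,-0.43],"claw":-0.6},{"slide":[0.34,0.73,-0.03],"angular":[0,0,-0.43],"claw":-0.6}]' 60; python3 go.py .465 .25 .34 204.8
```

```text
time: 18.65
position: [0.4709, 0.1001, 0.3593]
tool_rot: [0.41, -3.112, 0.004]
ft_force: [0.8, -0.2, -5.1]
grip_width: 0.41
grip_force: 60.0
slide [-0.133, 0.585, 0.076] angular [-0.003, -0.005, -0.326] rows 4.0 now [0.4709 0.1001 0.3593] toolx deg -164.99
```

```bash
python3 -m inch '[{"slide":[-0.03,0.13,0.02],"angular":[0,0,-0.08],"claw":-0.6},{"slide":[-0.06,0.27,0.04],"angular":[0,0,-0.16],"claw":-0.6},{"slide":[-0.1,0.4,0.06],"angular":[0,0,-0.24],"claw":-0.6},{"slide":[-0.12,0.52,0.08],"angular":[0,0,-0.32],"claw":-0.6},{"slide":[-0.133,0.585,0.08],"angular":[0,0,-0.326],"claw":-0.6},{"slide":[-0.133,0.585,0.08],"angular":[0,0,-0.326],"claw":-0.6},{"slide":[-0.133,0.585,0.08],"angular":[0,0,-0.326],"claw":-0.6},{"slide":[-0.133,0.585,0.08],"angular":[0,0,-0.326],"claw":-0.6}]' 60; python3 go.py .4724 .2641 .227 204.8
```

```text
time: 19.45
position: [0.4665, 0.2487, 0.341]
tool_rot: [-0.669, 3.069, -0.003]
ft_force: [-0.3, -0.8, -5.5]
grip_width: 0.409
grip_force: 60.0
slide [-0.047, 0.047, 0.456] angular [-0.003, -0.0, -0.007] rows 3.0 now [0.4665 0.2487 0.341 ] toolx deg -155.4
```

```bash
python3 -m inch '[{"slide":[-0.02,0.02,0.06],"angular":[0,0,0],"claw":-0.6},{"slide":[-0.04,0.04,0.14],"angular":[0,0,-0.007],"claw":-0.6},{"slide":[-0.047,0.047,0.24],"angular":[0,0,-0.007],"claw":-0.6},{"slide":[-0.047,0.047,0.34],"angular":[0,0,-0.007],"claw":-0.6},{"slide":[-0.047,0.047,0.42],"angular":[0,0,-0.007],"claw":-0.6},{"slide":[-0.047,0.047,0.455],"angular":[0,0,-0.007],"claw":-0.6},{"slide":[-0.047,0.047,0.455],"angular":[0,0,-0.007],"claw":-0.6},{"slide":[-0.047,0.047,0.455],"angular":[0,0,-0.007],"claw":-0.6},{"slide":[-0.047,0.047,0.455],"angular":[0,0,-0.007],"claw":-0.6},{"slide":[-0.047,0.047,0.455],"angular":[0,0,-0.007],"claw":-0.6}]' 60
cat > fin.py <<'E'
from h import *
for n in ('scene','top','wrist'):
    im=grab(n); P=cloud(im); hsv=cv2.cvtColor(im['color'],cv2.COLOR_RGB2HSV).astype(int); H,S,V=[hsv[...,i] for i in range(3)]
    x,y,z=P[...,0],P[...,1],P[...,2]
    B=(x>.3)&(x<.62)&(y>.15)&(y<.4)&(z>.09)&(z<.275); m=B&(H>105)&(H<130)&(S>110)
    k,l,st,ce=cv2.connectedComponentsWithStats(m.astype(np.uint8))
    if k<2: continue
    Q=P[l==1+np.argmax(st[1:,4])]
    print(n,len(Q),'z',np.percentile(Q[:,2],[1,99]).round(4))
    T=Q[Q[:,2]>np.percentile(Q[:,2],99)-.008]; print(' top',len(T),[np.round(v,1) for v in cv2.minAreaRect((T[:,:2]*1000).astype(np.float32))])
    u=np.array([np.cos(np.radians(24.8)),np.sin(np.radians(24.8))]); v=np.array([-u[1],u[0]])
    a=(Q[:,:2]-[.688,.3637])@u; b=(Q[:,:2]-[.688,.3637])@v
    print(' along',np.percentile(a,[.5,99.5]).round(4),'across',np.percentile(b,[.5,50,99.5]).round(4))
    s=Q[b<np.percentile(b,50)]
    for i,q in enumerate((Q,)):
        A=np.c_[a,Q[:,2]-.2,np.ones(len(a))]; c=np.linalg.lstsq(A,b,rcond=None)[0]; print(' side fit db/da,db/dz',c.round(4))
    if n=='scene': save(im,'fin',(120,30,330,240),2.8)
T=tool(); print(T.round(4).tolist())
E
python3 fin.py; python3 go.py .4724 .2641 .227 204.8
```

```text
time: 20.45
position: [0.4721, 0.2665, 0.2283]
tool_rot: [-0.679, 3.065, 0.0]
ft_force: [-0.8, -0.6, -5.4]
grip_width: 0.41
grip_force: 60.0
scene 1628 z [0.1116 0.2648]
 top 273 [array([420.3, 243.9]), array([106.5,  42.5]), np.float64(23.2)]
 along [-0.347  -0.1383] across [-0.0172 -0.0123  0.021 ]
 side fit db/da,db/dz [-0.0519  0.0528 -0.0217]
top 559 z [0.1295 0.2654]
 top 230 [array([414.9, 236.3]), array([83.7, 36.1]), np.float64(25.3)]
 along [-0.3436 -0.242 ] across [-0.0201 -0.0164  0.016 ]
 side fit db/da,db/dz [-0.0563  0.1138 -0.0291]
wrist 14592 z [0.26  0.263]
 top 14571 [array([419.6, 242.3]), array([96.8, 36. ]), np.float64(25.1)]
 along [-0.3424 -0.2471] across [-0.015   0.0038  0.0199]
 side fit db/da,db/dz [-0.0542  0.3962 -0.0366]
[[-0.9064, -0.4225, 0.0009, 0.4717], [-0.4225, 0.9064, -0.0002, 0.2662], [-0.0007, -0.0005, -1.0, 0.2276], [0.0, 0.0, 0.0, 1.0]]
slide [0.001, -0.009, 0.002] angular [-0.001, 0.001, 0.006] rows 1.0 now [0.4717 0.2662 0.2276] toolx deg -155.01
```

View pics/fin.png

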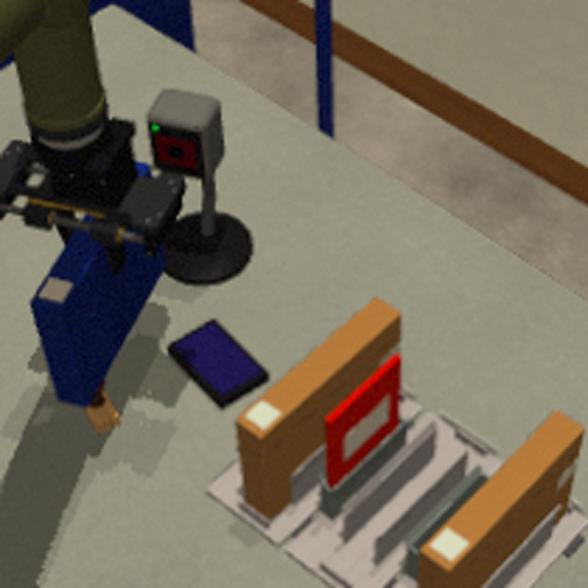

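The file hangs upright in front of the reader, whose window is at about (180,150) in the crop. The marker is in its pocket, and the stamp is untouched below. I trim about 2 mm and settle.

```bash
python3 -m inch '[{"slide":[0.006,-0.01,0.009],"angular":[0,0,0.005],"claw":-0.6},{"slide":[0.006,-0.01,0.009],"angular":[0,0,0.005],"claw":-0.6},{"slide":[0.006,-0.01,0.009],"angular":[0,0,0.005],"claw":-0.6},{"slide":[0.006,-0.01,0.009],"angular":[0,0,0.005],"claw":-0.6},{"slide":[0.006,-0.01,0.009],"angular":[0,0,0.005],"claw":-0.6},{"slide":[0.006,-0.01,0.009],"angular":[0,0,0.005],"claw":-0.6},{"slide":[0.006,-0.01,0.009],"angular":[0,0,0.005],"claw":-0.6},{"slide":[0.006,-0.01,0.009],"angular":[0,0,0.005],"claw":-0.6}]' 60; python3 fin.py | grep -A3 -e wrist -e '\[\['; python3 -c "
from h import *
print(abs(ctrl.get_state()['qd']).max(),ctrl.get_state()['ft_force'])"
```

```text
time: 21.4
position: [0.4711, 0.2632, 0.2247]
tool_rot: [0.676, -3.068, 0.001]
ft_force: [0.6, -0.8, -5.7]
grip_width: 0.413
grip_force: 60.0
wrist 14573 z [0.257  0.2601]
 top 14553 [array([419. , 239.4]), array([97. , 35.8]), np.float64(25.0)]
 along [-0.3443 -0.249 ] across [-0.0175  0.0014  0.0175]
 side fit db/da,db/dz [-0.0578  0.4491 -0.0421]
[[-0.9075, -0.4201, 0.0001, 0.4711], [-0.4201, 0.9075, -0.0007, 0.2632], [0.0002, -0.0007, -1.0, 0.2248], [0.0, 0.0, 0.0, 1.0]]
0.0015917313361517836 [-0.26785513 -0.56234586 -5.50197203]
```

Rear face at -0.344, across 0.000, top at 0.260, yaw 25°, and the arm is still, so I hand it in.

```bash
python3 -c "
from bench import ctrl
print(ctrl.close_job())"
```

```text
the job is handed in; nothing more can be done
None
```

The job is handed in: the red marker is fully seated in the pocket left of the blue file's bay, and by the last measurement the file is held still and upright, label about 9 cm in front of the reader window and square to it within about 1–2° (the reader's own angle was measured only that closely); no verdict came back.

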